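Gauge the depth of a specimen in its holder and lock the gauge

TASK

Push the sliding stage of the depth gauge fully home against its red stop so that the steel holder stands under the probe. Then lower the probe by its orange knob into the holder's bore until its sprung tip rests lightly on the specimen inside, never pressing hard, and with the tip still touching swing the red-pegged clamp lever all the way round to lock the probe at that height; leave everything else on the bench where it is.

Things in the scene. Friction and masses are not known exactly. Their poses are not given: they have to be found in the camera images.
- stand: fixed depth-gauge stand: dark base plate 210 x 220 x 15 mm, steel column, blue head whose top is 125 mm above the bench. Origin on the bench right under the probe's axis; z up. The column stands 85 mm from the probe axis along +x; the stage slides along y; the lever lies on the -x to +y side. The head spans x -22 to 107 mm, y -24 to 44 mm, z 97 to 125 mm
- stage: aluminium stage 70 x 150 x 12 mm carrying the steel holder, sliding along the stand's y. Its frame is parallel to the stand's; its origin coincides with the stand's when fully home against the red stop and lies 50 to 85 mm out along the stand's -y at the start. Drag about 3 N, total 1 kg; it stays where left
- stage_post (a point): the stage's upright steel post, 14 mm diameter with a black ball on top (17 mm); this point is on its axis, 85 mm above the bench; the post runs from 29 mm to 103 mm above the bench. Push it along the stand's +y to bring the stage home (post is then at y = -105 mm in the stand's frame)
- bore_mouth (a point): centre of the bore's mouth in the top of the holder, 79 mm above the bench. The holder is a 50 mm steel cube fixed on the stage, its upright bore 26 mm wide. A brass specimen disc sits firmly in the bore, its face an unknown 8 to 38 mm below the mouth, different each time: found only by touch
- plunger: the vertical probe: 10 mm steel rod through the head, orange knob on top, thin sprung tip below. Frame parallel to the stand's, origin on the probe axis: on the bench at the upper stop, sinking as the probe is lowered (travel 60 mm; starts 0 to 8 mm down); knob 210 to 240 mm above it. 0.2 kg; drag about 4 N, so it stays where left and takes about 2 N to move down
- probe_tip (a point): lower end of the probe's tip while unloaded (6 mm thick, red ball end), 90 mm above the plunger's origin, fixed to the rod. The tip is sprung: it gives way with 0.7 N at first touch and about 1 N more per mm, for 8 mm; beyond that it is solid
- knob (a point): middle of the orange knob, a plain upright cylinder 24 mm diameter, 30 mm high; on the probe's axis. Nothing above it; grip it from above, fingers closing along the stand's y
- lock (a joint): angle (rad) of the clamp lever: 0 open, 1.3 its stop, fully clamped; starts 0 to 0.15. It swings level, clockwise seen from above. An eccentric on it pinches the rod from about 0.6 on, growing to the end. About 1.5 N at the peg moves it when free, some 3 N when clamping; it stays where left
- lock_peg (a point): the lever's upright red peg at its end, 14 mm diameter, running from 133 to 177 mm above the bench, 80 mm from the pivot; this point is on its axis, 165 mm above the bench. At joint 0 it lies from the pivot at 168 deg from the stand's +x (towards +y), at 1.3 rad at 94 deg, that is along the stand's +y
- lock_pivot (a point): point on the lever's upright turning axis, fixed to the stand at x = 0, y = 22 mm, 165 mm above the bench
- mount_green: loose green resin specimen mount, disc 30 mm diameter, 20 mm high, on the stand's base; origin at centre of underside; leave alone
- mount_black: loose black resin specimen mount, disc 30 mm diameter, 20 mm high, on the stand's base; origin at centre of underside; leave alone
- spare_holder: loose spare steel holder, a 50 mm cube with an empty bore, standing away from the stand; origin at centre of underside; leave alone
- jar: loose closed jar with blue cap, 64 mm diameter, 75 mm high; origin at centre of underside; leave alone
- beaker: loose glass beaker, 70 mm diameter, 85 mm high; origin at centre of underside; leave alone
- driver: loose screwdriver with red handle, 170 mm long, lying along its own x; leave alone

How it is judged:
By the outcome, as a careful person would: the job done as asked, in the order asked, and still so for the second after the job is handed in, with the robot touching nothing.
It also fails if it takes over 70 s, if anything falls off the work surface, if the arm or the gripper's body presses on something with over 40 N, if the wrist force passes 120 N, or if a joint passes its speed limit or range.

ROBOT

A 7-joint arm with a two-finger parallel gripper is mounted at the origin on the work surface. World frame = base frame: x ahead of the robot, y to its left, z up, the work surface at z = 0. Lengths are in mm, angles in rad, forces in N, time in s.
With the tool pointing down it reaches from about 350 to 900 mm from the base axis. Payload 7.2 kg.
Tool frame: the origin (TCP) lies midway between the tips of the shut fingers; the grasp point (between the pads) lies 19 mm behind it; z points along the fingers, y is the line along which they close (so a half turn about z gives the same grasp; the last joint's range is limited). The gripper opens to 88 mm and grips with 3 to 60 N. Pads are 20 mm wide; open, the fingers measure 115 mm over their backs; the gripper's body (75 mm by 178 mm) begins 61 mm behind the grasp point.
Start: joints at [-0.068, 0.411, -0.013, 1.596, 0.006, 1.134, -0.082], TCP at [625.003, -0.011, 222.653] pointing down, gripper open.
Joint ranges: [-2.95, 2.95], [-0.29, 1.99], [-1.47, 1.44], [0.14, 2.54], [-1.03, 4.17], [0.13, 1.85], [-2.86, 2.86]. Speed limits (rad/s): [2.39, 2.39, 3.01, 3.01, 3.14, 3.14, 3.14].

INTERFACE

Orientations are given as a unit quaternion [w, x, y, z].
In Python, from bench import env, snapshot, order gives the robot as it stands.
- The arm moves only by the shell command python3 -m handwheel 'ROWS' [FORCE]. ROWS is JSON, one flat list of numbers, 7 for each row, row after row: the shift along the world's x, y, z in units of 40 mm (1.0 is 40 mm), then the turn, a rotation vector about the world's x, y, z in units of 6 degrees (1.0 is 6 degrees), then the opening, from 0 (shut) to 1 (fully open). A call has 1 to 20 rows; each row shifts and turns the commanded pose from where the row before left it; what a row does not reach is not made up. A row lasts 1/12 s, in which the tool goes at most 41.7 mm and 7.16 degrees, less where a joint would pass 70% of its speed; a pose out of reach is approached as far as the arm can. A call is refused whole if a number of a shift passes 1 or a number of a turn 1, either way. A call with a gripper value outside its range is refused whole. The fingers move at their own pace and stop on an object; FORCE is the grip in N (left out, the last holds). Time passes only in rows, so rows that do not move let the fingers close. It gives the time, the measured TCP pose, the force, the opening and the grip force at its end, in the units of the state.
- env.state(): the state, without advancing time (a new reading comes with each control period).
- snapshot(name): name is "scene" or "side" or "wrist"; returns a dict with "image" (480x640x3 uint8, blue, green, red), "mtx" (3x3 intrinsics, pixels), "rvec" (rotation vector, rad) and "tvec" (3), from world to camera coordinates, as OpenCV has them. Camera axes: x right, y down, z forward; pixel columns grow to the right and rows downward; lengths in mm; the calibration is good to about 2 mm. A picture is of the moment at which its call begins. There is no depth.
- order.sign_off(): hands the job in; it is judged then, once.
The state is a dict: "t": time; "joint_pos": joint angles; "dq": joint speeds; "joint_efforts": joint torques, N m; "ee_pos": TCP position; "ee_rot": TCP orientation; "contact_force": force on the tool from outside, world axes, zero at the start; "wrist_torque": the same for the moment, N m; "finger_gap": finger opening in mm; "finger_force": force on a finger pad.
Only numpy, scipy, OpenCV 4.12 (cv2) and the standard library are available. Lean on these libraries where they do the work, as an engineer would, in place of code of your own. Each camera call takes 0.05 s, during which the arm holds its last target. There are 200 camera calls.

## Working session

There is one attempt and no reset: what is moved stays moved. The work goes in short steps, Python scripts to look and compute and a shell command to move; the robot and the scene stay as the last step left them, time stands still between calls to the robot, and variables do not carry over. Pictures are saved under pics/ and viewed, at most 10 in all, crops included, and the job is handed in when it is done.

```bash
mkdir -p pics; ls
cat > h.py <<'E'
import cv2, numpy as np, json, pickle
from bench import env, snapshot, order
def snap(name, fn):
    s=snapshot(name); pickle.dump(s,open(f'pics/{fn}.pkl','wb')); cv2.imwrite(f'pics/{fn}.png',s['image']); return s
def load(fn): return pickle.load(open(f'pics/{fn}.pkl','rb'))
def ray(s,uv):
    R=cv2.Rodrigues(np.array(s['rvec'],float))[0]; t=np.array(s['tvec'],float).ravel()
    d=R.T@np.linalg.inv(np.array(s['mtx']))@np.array([*uv,1.]); return -R.T@t, d/np.linalg.norm(d)
def tri(*obs):
    A=np.zeros((3,3));b=np.zeros(3);L=[]
    for s,uv in obs:
        c,d=ray(s,uv);P=np.eye(3)-np.outer(d,d);A+=P;b+=P@c;L.append((c,P))
    x=np.linalg.solve(A,b); return x,[round(float(np.linalg.norm(P@(x-c))),1) for c,P in L]
def atz(s,uv,z):
    c,d=ray(s,uv); return c+d*(z-c[2])/d[2]
def proj(s,p):
    return cv2.projectPoints(np.array(p,float).reshape(-1,3),np.array(s['rvec'],float),np.array(s['tvec'],float),np.array(s['mtx'],float),None)[0].reshape(-1,2).round(1)
E
python3 - <<'E'
from h import *
for n in ('scene','side','wrist'):
    s=snap(n,n+'0'); c,d=ray(s,(320,240)); print(n,c.round(),d.round(2))
print(env.state())
E
```

```text
pics
scene [1237. -742.  922.] [-0.55  0.57 -0.61]
side [  265. -1386.  1141.] [ 0.18  0.8  -0.57]
wrist [624.  82. 384.] [ 0.01 -0.3  -0.95]
{'t': 0.15, 'joint_pos': array([-0.06817909,  0.41169285, -0.01266966,  1.59680378,  0.00558174,
        1.13429861, -0.08221752]), 'dq': array([-0.00120816, -0.00175772,  0.00078829, -0.00170104,  0.00078602,
        0.00051161,  0.00016666]), 'joint_efforts': array([ 1.23447033e-03, -5.88331139e+01,  6.41932636e-01, -2.91289848e+01,
       -5.37989591e-02,  1.57438387e-02,  1.06989046e-04]), 'ee_pos': array([ 6.24636077e+02, -6.40923000e-02,  2.22036665e+02]), 'ee_rot': array([-3.82782217e-04,  7.07128427e-01,  7.07084894e-01, -4.40546998e-04]), 'contact_force': array([ 0.83651028, -0.06868181, -0.58258953]), 'wrist_torque': array([ 0.00037447, -0.02278408,  0.00312001]), 'finger_force': 0.0, 'finger_gap': 87.92348526436422}
```

View pics/scene0.png

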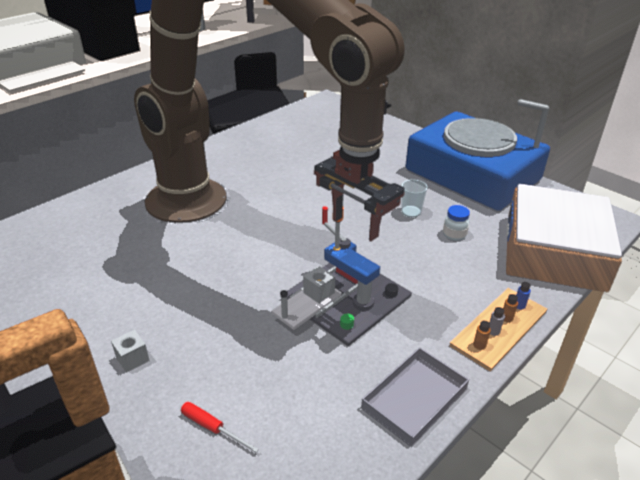

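View pics/side0.png

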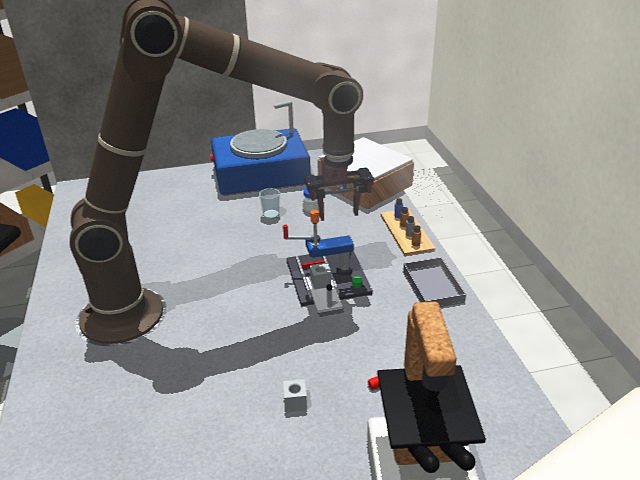

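The scene view shows the stand around (350,280), with the post near (284,300), the peg at (325,215) and the knob hidden behind a finger. The side view shows the knob at (315,216), the peg at (286,231) and the post at (330,292). I'll raise the arm out of the way and look closer.

```bash
python3 -m handwheel '[0,0.5,1,0,0,0,1, 0,0.5,1,0,0,0,1, 0,0.5,1,0,0,0,1, 0,0,0,0,0,0,1,0,0,0,0,0,0,1]'
python3 - <<'E'
from h import *
import numpy as np
a=snap('scene','scene1');b=snap('side','side1');w=snap('wrist','wrist1')
def crop(s,x,y,wd,ht,k): return cv2.resize(s['image'][y:y+ht,x:x+wd],None,fx=k,fy=k,interpolation=cv2.INTER_CUBIC)
cv2.imwrite('pics/c1.png',crop(a,265,190,160,120+40,3.75)[:600]); cv2.imwrite('pics/c2.png',crop(b,265,195,120,120,5))
E
```

```text
t: 0.57
ee_pos: [625.8, 57.6, 336.7]
ee_rot: [0.001, 0.706, 0.708, 0.002]
contact_force: [0.0, 0.3, -1.2]
finger_gap: 88.3
finger_force: 0.0
```

View pics/c1.png

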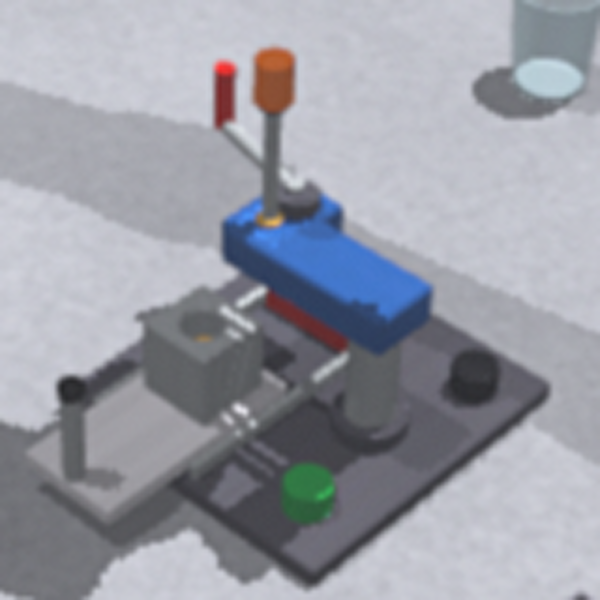

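View pics/c2.png

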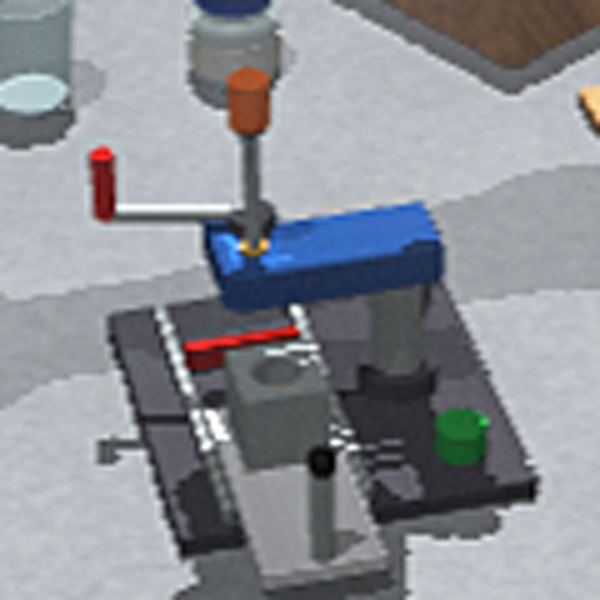

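View pics/wrist1.png

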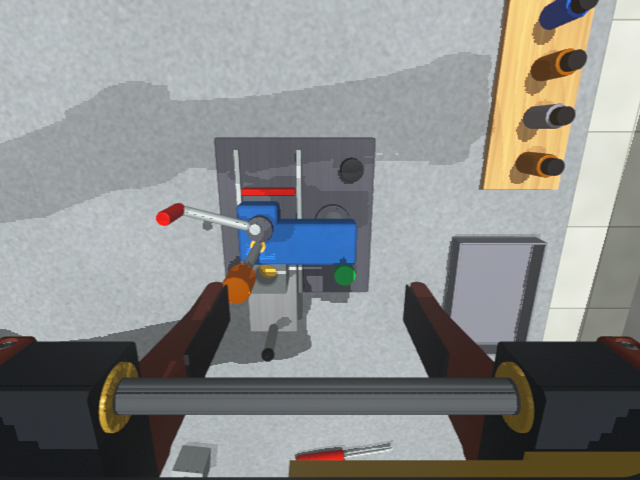

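The scene crop shows the knob at (274,81), the peg from (225,69) to (224,122), the post ball at (72,390) and the bore at (203,325). The side crop has the knob at (249,102), the peg from (102,154) to (105,215), the ball at (321,460) and the bore at (274,372). The wrist view has the base corners at (216,138) and (375,138), the knob at (238,283) and the ball at (268,354).

Run:
```python
from h import *
a,b,w=load('scene1'),load('side1'),load('wrist1')
A=lambda x,y:(a,(265+(x+.5)/3.75-.5,190+(y+.5)/3.75-.5))
B=lambda x,y:(b,(265+(x+.5)/5-.5,195+(y+.5)/5-.5))
W=lambda x,y:(w,(x,y))
for n,o in dict(knob2=[A(274,81),B(249,102)],knob3=[A(274,81),B(249,102),W(238,283)],
  pegtop=[A(225,69),B(102,154)],pegtop3=[A(225,69),B(102,154),W(173,211)],pegbot=[A(224,122),B(105,213)],ball=[A(72,388),B(321,460)],ball3=[A(72,388),B(321,460),W(268,354)],
  bore=[A(203,325),B(274,372)],cFR=[A(315,572),B(535,485)],cBR=[A(548,386),B(440,285)],cR_w=[B(440,285),W(375,138)],cBL=[B(110,318),W(216,138)],collar=[A(270,221),B(254,248),W(260,247)],green=[A(308,475),B(462,422)],black=[A(474,366),W(351,168)]).items():
    x,r=tri(*o); print(n,x.round(1),r)
for p in [(216,138),(375,138),(368,291)]: print(atz(w,p,15).round(1))
```

```text
knob2 [561.5  16.3 224.1] [0.4, 0.4]
knob3 [560.6  15.9 224.5] [1.0, 1.1, 1.8]
pegtop [484.5  58.1 175.6] [0.0, 0.0]
pegtop3 [485.9  62.3 172. ] [4.3, 1.0, 4.9]
pegbot [484.   58.4 135.4] [0.4, 0.4]
ball [ 561.2 -142.6   95.5] [0.2, 0.2]
ball3 [ 561.  -142.9   95.7] [0.4, 0.3, 0.5]
bore [560.  -37.1  76.1] [0.0, 0.0]
cFR [698.5 -89.4   8.2] [1.7, 1.7]
cBR [700.1 121.4   6.2] [6.4, 6.4]
cR_w [702.7 124.5  -4. ] [1.0, 1.0]
cBL [492.7 124.7  10.5] [0.4, 0.4]
collar [562.2  14.7 126.2] [1.1, 0.7, 0.7]
green [663.7 -58.5  37.6] [1.9, 1.9]
black [667.4  88.8  31.3] [0.1, 0.1]
[493.6 124.9  15. ]
[698.7 125.2  15. ]
[699.4 -91.3  15. ]
```

Stand yaw is about 0, its origin is near (561.5,16), the stage is about 53 mm out, and the lever is near 0.04 rad. All of that fits the text. Next I bring the shut fingers in behind the post.

```bash
python3 -m handwheel '[-0.27,-1,0,0,0,0,0, -0.27,-1,0,0,0,0,0, -0.27,-1,0,0,0,0,0, -0.27,-1,0,0,0,0,0, -0.27,-1,0,0,0,0,0, -0.27,-1,0,0,0,0,0, 0,0,-1,0,0,0,0, 0,0,-1,0,0,0,0, 0,0,-1,0,0,0,0, 0,0,-1,0,0,0,0, 0,0,-1,0,0,0,0, 0,0,-1,0,0,0,0, 0,0,-0.6,0,0,0,0, 0,0,0,0,0,0,0, 0,0,0,0,0,0,0]' 20
```

```text
t: 1.97
ee_pos: [558.3, -184.4, 68.7]
ee_rot: [-0.002, 0.707, 0.707, -0.001]
contact_force: [0.7, 0.0, 0.3]
finger_gap: 0.7
finger_force: 0.0
```

```bash
python3 -m handwheel '[0.07,0.2,0,0,0,0,0, 0,0.2,0,0,0,0,0, 0,0.2,0,0,0,0,0, 0,0.2,0,0,0,0,0, 0,0.2,0,0,0,0,0, 0,0.2,0,0,0,0,0, 0,0.2,0,0,0,0,0, 0,0.15,0,0,0,0,0, 0,0.1,0,0,0,0,0, 0,0.1,0,0,0,0,0, 0,0,0,0,0,0,0]'
```

```text
t: 2.88
ee_pos: [562.7, -112.8, 70.2]
ee_rot: [-0.001, 0.707, 0.707, 0.0]
contact_force: [0.9, -0.5, 0.3]
finger_gap: 0.8
finger_force: 0.2
```

```bash
python3 -m handwheel '[0,0.05,0,0,0,0,0, 0,0.05,0,0,0,0,0, 0,0,0,0,0,0,0]'; python3 -m handwheel '[0,0.05,0,0,0,0,0, 0,0.05,0,0,0,0,0, 0,0,0,0,0,0,0]'
```

```text
t: 3.13
ee_pos: [562.6, -110.0, 70.2]
ee_rot: [-0.0, 0.707, 0.707, -0.0]
contact_force: [0.7, -1.8, 0.8]
finger_gap: 0.7
finger_force: 1.0
t: 3.38
ee_pos: [562.7, -106.7, 70.2]
ee_rot: [0.0, 0.707, 0.707, -0.0]
contact_force: [0.6, -4.4, -0.7]
finger_gap: 0.5
finger_force: 2.2
```

Run:
```python
from h import *
a=snap('scene','scene2');b=snap('side','side2')
def crop(s,x,y,k): return cv2.resize(s['image'][y:y+120,x:x+80],None,fx=k,fy=k,interpolation=cv2.INTER_CUBIC)
cv2.imwrite('pics/c3.png',np.hstack([crop(a,280,210,5),crop(b,285,215,5)]))
```

```text
(no output)
```

View pics/c3.png

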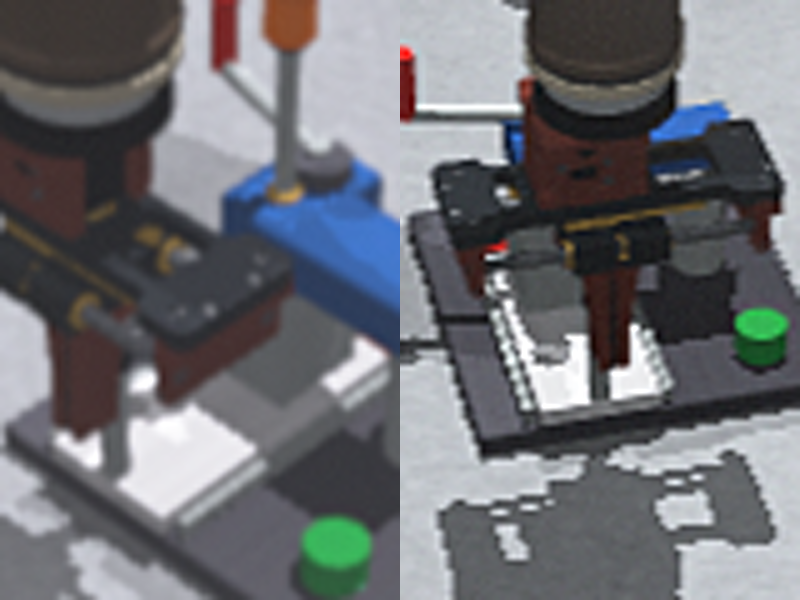

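The holder is now under the head and the stage is nearly home. I'll press on in small steps until the stop pushes back.

```bash
for i in 1 2 ; do python3 -m handwheel '[0,0.05,0,0,0,0,0, 0,0,0,0,0,0,0, 0,0,0,0,0,0,0]' | egrep 'pos|cont'; done
```

```text
ee_pos: [562.6, -106.4, 70.3]
contact_force: [0.6, -9.9, -1.3]
ee_pos: [562.6, -106.3, 70.4]
contact_force: [0.0, -14.6, -2.0]
```

The stage is home: it stopped at 14.6 N with no further travel. I retreat, rise, and turn 90° above the knob.

```bash
python3 -m handwheel '[0,-0.3,0,0,0,0,0, 0,-0.7,0,0,0,0,0, 0,0,1,0,0,0,0, 0,0,1,0,0,0,0, 0,0,1,0,0,0,0, 0,0,1,0,0,0,0, 0,0,1,0,0,0,0, 0,0,1,0,0,0,0, 0,0,0.9,0,0,0,0]'
python3 -m handwheel '[0,0.27,0,0,0,1,1, 0,0.27,0,0,0,1,1, 0,0.27,0,0,0,1,1, 0,0.27,0,0,0,1,1, 0,0.27,0,0,0,1,1, 0,0.27,0,0,0,1,1, 0,0.27,0,0,0,1,1, 0,0.27,0,0,0,1,1, 0,0.27,0,0,0,1,1, 0,0.27,0,0,0,1,1, 0,0.27,0,0,0,1,1, 0,0.27,0,0,0,1,1, 0,0.27,0,0,0,1,1, 0,0.27,0,0,0,1,1, 0,0.27,0,0,0,1,1, 0,0,0,0,0,0,1, 0,0,0,0,0,0,1]'
python3 - <<'E'
from h import *
s=env.state(); print(s['joint_pos'].round(2))
a=snap('scene','scene3');b=snap('side','side3');w=snap('wrist','wrist3')
def crop(s,x,y,k): return cv2.resize(s['image'][y:y+120,x:x+80],None,fx=k,fy=k,interpolation=cv2.INTER_CUBIC)
cv2.imwrite('pics/c4.png',np.hstack([crop(a,300,200,5),crop(b,285,205,5)]))
E
```

```text
t: 4.73
ee_pos: [562.9, -140.9, 349.3]
ee_rot: [-0.0, 0.707, 0.708, 0.001]
contact_force: [0.6, -0.2, 0.2]
finger_gap: 0.3
finger_force: 0.0
t: 6.15
ee_pos: [562.7, 20.8, 346.4]
ee_rot: [-0.0, 0.001, 1.0, 0.0]
contact_force: [0.3, -0.5, 0.8]
finger_gap: 87.8
finger_force: 0.0
[ 0.05  0.24 -0.22  1.55  0.05  1.36  1.4 ]
```

View pics/c4.png

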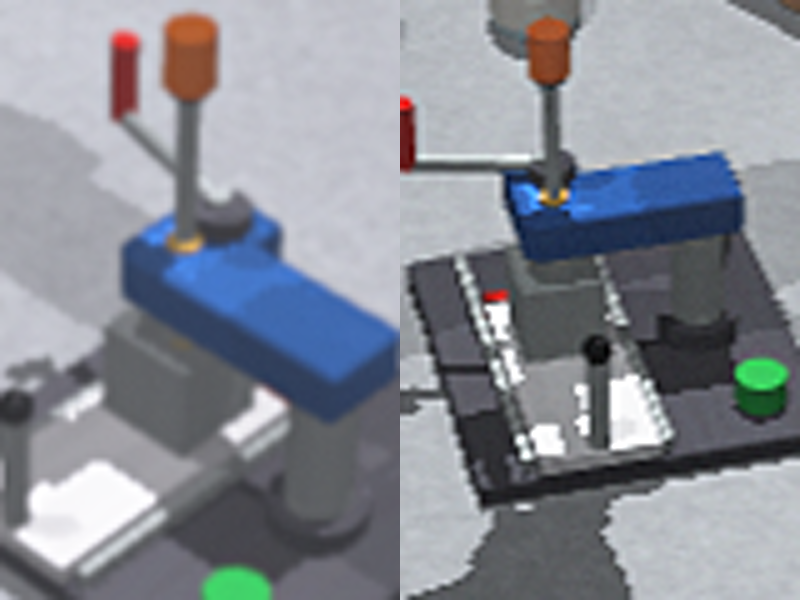

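The stage is home with the holder under the head. Ball at (15,405) in scene and (197,350) in side; knob at (190,58) and (149,52). I'll check these numerically, then descend.

```bash
python3 - <<'E'
from h import *
a,b=load('scene3'),load('side3')
A=lambda x,y:(a,(300+(x+.5)/5-.5,200+(y+.5)/5-.5))
B=lambda x,y:(b,(285+(x+.5)/5-.5,205+(y+.5)/5-.5))
print(tri(A(15,405),B(197,350)),tri(A(190,58),B(149,52)))
E
python3 -m handwheel '[0,-0.13,-1,0,0,0,1, 0,0,-1,0,0,0,1, 0,0,-0.6,0,0,0,1, 0,0,-0.4,0,0,0,1, 0,0,-0.3,0,0,0,1, 0,0,-0.2,0,0,0,1, 0,0,0,0,0,0,1, 0,0,0,0,0,0,1]'
```

```text
(array([561.0668604 , -88.05342153,  95.19702983]), [0.6, 0.6]) (array([561.46070005,  16.05275393, 224.23211692]), [0.4, 0.4])
t: 6.97
ee_pos: [563.1, 14.4, 206.7]
ee_rot: [-0.0, 0.001, 1.0, -0.0]
contact_force: [0.3, 0.6, 0.9]
finger_gap: 87.7
finger_force: 0.0
```

Post-to-knob distance is 104 mm against the expected 105 mm, so the stage is home. Now I grip the knob.

```bash
python3 -m handwheel '[-0.04,0.04,0,0,0,0,1, 0,0,0,0,0,0,0, 0,0,0,0,0,0,0, 0,0,0,0,0,0,0, 0,0,0,0,0,0,0, 0,0,0,0,0,0,0, 0,0,0,0,0,0,0,0,0,0,0,0,0,0,0,0,0,0,0,0,0]' 15
```

```text
t: 7.72
ee_pos: [561.4, 16.3, 206.4]
ee_rot: [-0.0, 0.0, 1.0, 0.0]
contact_force: [-0.3, -1.0, 0.2]
finger_gap: 38.0
finger_force: 0.0
```

```bash
for i in 1 2 3 ; do python3 -m handwheel '[0,0,-0.05,0,0,0,0, 0,0,-0.05,0,0,0,0, 0,0,0,0,0,0,0]' | egrep 'pos|cont|gap|finger'|tr '\n' ' ';echo; done
```

```text
ee_pos: [561.5, 17.5, 202.1] contact_force: [1.4, 4.3, -2.5] finger_gap: 23.6 finger_force: 15.0 
ee_pos: [561.5, 17.4, 198.1] contact_force: [2.1, 5.1, -1.6] finger_gap: 23.4 finger_force: 15.0 
ee_pos: [561.5, 17.4, 194.1] contact_force: [0.5, 5.6, -0.4] finger_gap: 23.6 finger_force: 15.0
```

Gripped. A 5 N side load in y means the gripper is about 1 mm off centre, so I correct it and then go down in small steps, reading the force while moving.

```bash
python3 -m handwheel '[0,0.03,0,0,0,0,0, 0,0,0,0,0,0,0]' | egrep 'pos|cont'; for i in 1 2 3 4 5 6; do python3 -m handwheel '[0,0,-0.025,0,0,0,0, 0,0,-0.025,0,0,0,0]' | egrep 'pos|cont'|tr '\n' ' ';echo; done
```

```text
ee_pos: [561.5, 17.5, 194.2]
contact_force: [1.9, 1.7, -0.3]
ee_pos: [561.5, 17.5, 192.6] contact_force: [0.4, 2.6, 2.2] 
ee_pos: [561.5, 17.5, 190.5] contact_force: [-0.0, 2.9, 2.4] 
ee_pos: [561.5, 17.5, 188.5] contact_force: [0.1, 2.9, 1.2] 
ee_pos: [561.5, 17.5, 186.4] contact_force: [0.8, 2.6, 2.7] 
ee_pos: [561.5, 17.5, 184.4] contact_force: [0.7, 3.1, 2.3] 
ee_pos: [561.5, 17.5, 182.4] contact_force: [0.1, 2.8, 1.8]
```

Baseline while moving is about 2 N. Continuing in batches of 3 mm.

```bash
for i in 1 2 3; do python3 -m handwheel '[0,0,-0.0125,0,0,0,0, 0,0,-0.0125,0,0,0,0]' | egrep 'pos|cont'|tr '\n' ' ';echo; done
```

```text
ee_pos: [561.5, 17.5, 181.4] contact_force: [1.0, 2.4, 2.0] 
ee_pos: [561.5, 17.5, 180.4] contact_force: [1.1, 2.4, 2.7] 
ee_pos: [561.5, 17.5, 179.5] contact_force: [0.7, 1.9, 2.0]
```

```bash
for i in 1 2 3; do python3 -m handwheel '[0,0,-0.0125,0,0,0,0, 0,0,-0.0125,0,0,0,0]' | egrep 'pos|cont'|tr '\n' ' ';echo; done
```

```text
ee_pos: [561.5, 17.5, 178.5] contact_force: [1.8, 2.0, 2.3] 
ee_pos: [561.5, 17.5, 177.4] contact_force: [1.6, 2.6, 2.2] 
ee_pos: [561.5, 17.5, 176.4] contact_force: [2.0, 3.2, 1.6]
```

```bash
for i in 1 2 3; do python3 -m handwheel '[0,0,-0.0125,0,0,0,0, 0,0,-0.0125,0,0,0,0]' | egrep 'pos|cont'|tr '\n' ' ';echo; done
```

```text
ee_pos: [561.5, 17.5, 175.4] contact_force: [2.3, 2.0, 1.1] 
ee_pos: [561.5, 17.5, 174.4] contact_force: [2.5, 2.6, 2.3] 
ee_pos: [561.5, 17.5, 173.5] contact_force: [1.4, 2.0, 1.4]
```

```bash
for i in 1 2 3; do python3 -m handwheel '[0,0,-0.0125,0,0,0,0, 0,0,-0.0125,0,0,0,0]' | egrep 'pos|cont'|tr '\n' ' ';echo; done
```

```text
ee_pos: [561.5, 17.5, 172.4] contact_force: [1.0, 2.6, 1.1] 
ee_pos: [561.5, 17.5, 171.4] contact_force: [1.6, 1.3, 1.5] 
ee_pos: [561.5, 17.5, 170.5] contact_force: [1.2, 2.0, 2.5]
```

```bash
for i in 1 2 3; do python3 -m handwheel '[0,0,-0.0125,0,0,0,0, 0,0,-0.0125,0,0,0,0]' | egrep 'pos|cont'|tr '\n' ' ';echo; done
```

```text
ee_pos: [561.5, 17.5, 169.6] contact_force: [2.2, 2.1, 3.3] 
ee_pos: [561.5, 17.5, 168.6] contact_force: [0.4, 2.5, 5.2] 
ee_pos: [561.5, 17.5, 167.6] contact_force: [0.9, 1.7, 4.3]
```

Contact was at about z 170: the force rose from 1.9 to about 4.5 N, so the spring is compressed roughly 2 mm. That puts the tip near z 52, within the allowed range. I release, rise, and look to confirm.

```bash
python3 -m handwheel '[0,0,0,0,0,0,0.6, 0,0,0,0,0,0,0.6, 0,0,0,0,0,0,0.6, 0,0,0,0,0,0,0.6, 0,0,0,0,0,0,0.6, 0,0,0,0,0,0,0.6]'; python3 -m handwheel '[0,0,0.2,0,0,0,0.6,0,0,0.5,0,0,0,0.6,0,0,1,0,0,0,0.6,0,0,1,0,0,0,0.6,0,0,0,0,0,0,0]'
python3 - <<'E'
from h import *
a=snap('scene','scene4');b=snap('side','side4')
def crop(s,x,y,k): return cv2.resize(s['image'][y:y+120,x:x+80],None,fx=k,fy=k,interpolation=cv2.INTER_CUBIC)
cv2.imwrite('pics/c5.png',np.hstack([crop(a,300,200,5),crop(b,275,205,5)]))
E
```

```text
t: 12.63
ee_pos: [561.2, 17.3, 167.2]
ee_rot: [-0.0, 0.0, 1.0, -0.0]
contact_force: [-1.6, 0.3, 0.2]
finger_gap: 52.6
finger_force: 0.0
t: 13.05
ee_pos: [564.7, 18.0, 284.0]
ee_rot: [0.006, 0.0, 1.0, 0.0]
contact_force: [1.6, 0.6, 0.7]
finger_gap: 49.2
finger_force: 0.0
```

View pics/c5.png

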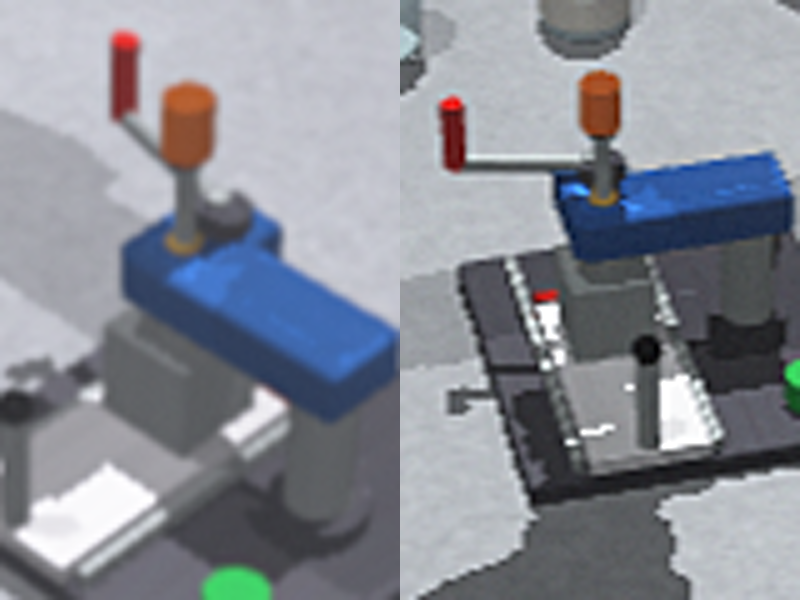

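The knob is now clearly lower, at (188,126) in scene and (200,104) in side. The peg top is at (125,40) and (52,104), so the lever hasn't moved. I'll triangulate and work out the arc.

```bash
python3 -m handwheel '[-0.75,0.06,0,0,0,-0.9,0,-0.75,0.06,0,0,0,-0.8,0,-0.74,0.06,0,0,0,-0.8,0,0,0,0,0,0,0,0,0,0,0,0,0,0,0]'
python3 - <<'E'
from h import *
a,b=load('scene4'),load('side4')
A=lambda x,y:(a,(300+(x+.5)/5-.5,200+(y+.5)/5-.5))
B=lambda x,y:(b,(275+(x+.5)/5-.5,205+(y+.5)/5-.5))
print('knob',tri(A(188,126),B(200,104)),'pegtop',tri(A(125,40),B(52,104)))
pv=np.array([561.5,38.1])
P=lambda th,d:pv+80*np.array([np.cos(th),np.sin(th)])-d*np.array([np.sin(th),-np.cos(th)])
ths=np.radians(np.linspace(166,94,13)); pts=np.array([P(ths[0],36)]+[P(t,21) for t in ths])
print(pts.round(1)); print((np.diff(pts,axis=0)/40).round(2))
E
```

```text
t: 13.57
ee_pos: [470.6, 24.6, 275.1]
ee_rot: [-0.0, 0.13, 0.992, -0.0]
contact_force: [0.1, 0.0, 0.4]
finger_gap: 8.4
finger_force: 0.0
knob (array([561.32818291,  16.51996511, 189.15119743]), [0.1, 0.1]) pegtop (array([484.36404185,  57.96898855, 176.24998909]), [0.4, 0.4])
[[475.2  22.5]
 [478.8  37.1]
 [479.1  45.7]
 [480.4  54.3]
 [482.5  62.7]
 [485.5  70.8]
 [489.4  78.6]
 [494.   85.9]
 [499.4  92.7]
 [505.4  98.9]
 [512.1 104.4]
 [519.3 109.2]
 [526.9 113.2]
 [535.  116.4]]
[[0.09 0.36]
 [0.01 0.22]
 [0.03 0.21]
 [0.05 0.21]
 [0.08 0.2 ]
 [0.1  0.19]
 [0.12 0.18]
 [0.13 0.17]
 [0.15 0.15]
 [0.17 0.14]
 [0.18 0.12]
 [0.19 0.1 ]
 [0.2  0.08]]
```

```bash
python3 -m handwheel '[0.1,-0.05,-0.9,0,0,0,0, 0,0,-1,0,0,0,0, 0,0,-0.8,0,0,0,0, 0,0,-0.3,0,0,0,0,0,0,0,0,0,0,0,0,0,0,0,0,0,0]'
```

```text
t: 14.07
ee_pos: [476.1, 22.6, 154.7]
ee_rot: [-0.001, 0.13, 0.991, -0.0]
contact_force: [-0.3, 0.1, -0.2]
finger_gap: 0.7
finger_force: 0.0
```

Now I swing the lever, pushing along the arc and splitting it to check the force.

```bash
python3 -m handwheel '[0.04,0.18,0,0,0,0,0, 0.03,0.18,0,0,0,0,0, 0.01,0.22,0,0,0,-1,0, 0.03,0.21,0,0,0,-1,0, 0.05,0.21,0,0,0,-1,0, 0.08,0.2,0,0,0,-1,0, 0.1,0.19,0,0,0,-1,0, 0.12,0.18,0,0,0,-1,0]' ; python3 -m handwheel '[0.07,0.09,0,0,0,-0.5,0, 0.07,0.08,0,0,0,-0.5,0, 0.08,0.08,0,0,0,-0.5,0, 0.08,0.07,0,0,0,-0.5,0, 0.08,0.07,0,0,0,-0.5,0, 0.09,0.07,0,0,0,-0.5,0]'
```

```text
t: 14.73
ee_pos: [494.7, 86.7, 156.7]
ee_rot: [0.001, 0.432, 0.902, 0.0]
contact_force: [-1.6, -1.4, 0.1]
finger_gap: 0.7
finger_force: 0.9
t: 15.23
ee_pos: [512.9, 105.2, 156.6]
ee_rot: [-0.0, 0.567, 0.824, 0.0]
contact_force: [-3.3, -0.6, 2.4]
finger_gap: 0.4
finger_force: 1.8
```

```bash
python3 -m handwheel '[0.09,0.06,0,0,0,-0.5,0, 0.09,0.06,0,0,0,-0.5,0, 0.09,0.05,0,0,0,-0.5,0, 0.1,0.05,0,0,0,-0.5,0, 0.1,0.04,0,0,0,-0.5,0, 0.1,0.04,0,0,0,-0.5,0, 0,0,0,0,0,0,0]'; python3 -m handwheel '[0.05,0.005,0,0,0,0,0, 0.05,0,0,0,0,0,0, 0,0,0,0,0,0,0]'
```

```text
t: 15.82
ee_pos: [536.5, 117.2, 156.6]
ee_rot: [0.0, 0.689, 0.725, 0.001]
contact_force: [-1.5, -0.5, 0.7]
finger_gap: 0.4
finger_force: 0.2
t: 16.07
ee_pos: [539.8, 117.0, 155.9]
ee_rot: [-0.0, 0.688, 0.726, 0.0]
contact_force: [-3.1, 1.0, 0.8]
finger_gap: 0.9
finger_force: 0.9
```

```bash
for i in 1 2 3 4; do python3 -m handwheel '[0.025,0,0,0,0,0,0, 0.025,0,0,0,0,0,0, 0,0,0,0,0,0,0]'| egrep 'pos|cont'|tr '\n' ' ';echo; done
```

```text
ee_pos: [540.2, 116.8, 155.5] contact_force: [-8.4, 2.4, 6.6] 
ee_pos: [540.4, 116.9, 155.3] contact_force: [-14.4, 1.9, 10.5] 
ee_pos: [540.6, 117.0, 155.1] contact_force: [-21.3, 2.3, 15.3] 
ee_pos: [540.7, 117.1, 155.0] contact_force: [-27.3, 1.6, 19.2]
```

The lever is on its stop: 27 N with no travel. I back off, rise, and do a final check.

```bash
python3 -m handwheel '[-0.3,0,0,0,0,0,0, -0.8,0,0,0,0,0,0, -0.5,0,0.5,0,0,0,0, 0,0,1,0,0,0,0, 0,0,1,0,0,0,0,0,0,0.5,0,0,0,0,0,0,0,0,0,0,0,0,0,0,0,0,0,0]'
python3 - <<'E'
from h import *
a=snap('scene','scene5');b=snap('side','side5')
def crop(s,x,y,k): return cv2.resize(s['image'][y:y+120,x:x+80],None,fx=k,fy=k,interpolation=cv2.INTER_CUBIC)
cv2.imwrite('pics/c6.png',np.hstack([crop(a,300,200,5),crop(b,285,205,5)]))
E
```

```text
t: 17.73
ee_pos: [484.8, 115.9, 276.7]
ee_rot: [0.001, 0.688, 0.725, 0.002]
contact_force: [-0.8, -0.5, -0.1]
finger_gap: 0.7
finger_force: 0.0
```

View pics/c6.png

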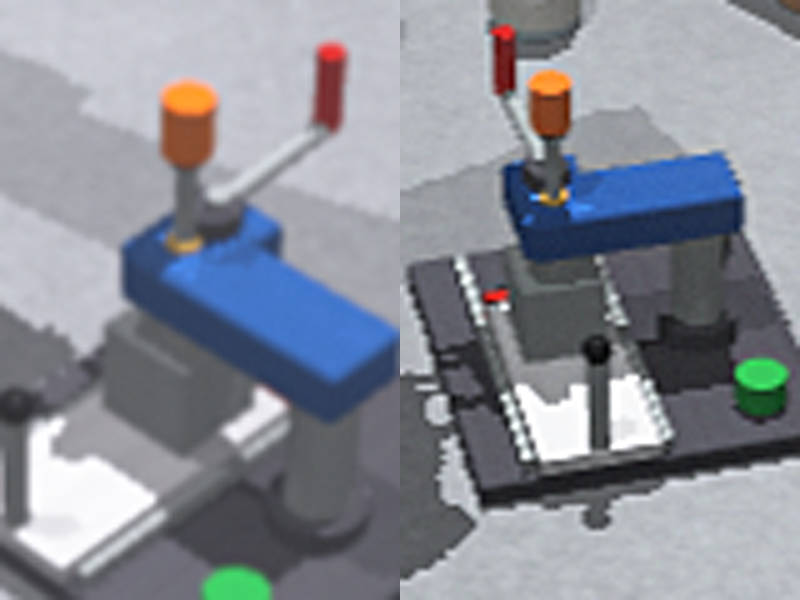

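The peg now points along +y, with its top at (331,52) in scene and (105,33) in side. The knob is unchanged at (188,126) and (150,104), and the ball is still at (15,405) and (197,350). One numeric check, then hand in.

Run:
```python
from h import *
a,b=load('scene5'),load('side5')
A=lambda x,y:(a,(300+(x+.5)/5-.5,200+(y+.5)/5-.5))
B=lambda x,y:(b,(285+(x+.5)/5-.5,205+(y+.5)/5-.5))
p=tri(A(331,52),B(105,33))[0]; k=tri(A(188,126),B(150,104))[0]
ang=np.degrees(np.arctan2(p[1]-38.3,p[0]-561.5)); print(p.round(1),ang.round(1),k.round(1))
if ang<97 and abs(k[2]-189.2)<1.5: print(order.sign_off())
```

```text
[556.7 116.7 176.2] 93.5 [561.3  16.5 189.2]
the job is handed in; nothing more can be done
None
```

The job is handed in: the stage is home against its stop, the tip rests lightly on the specimen (spring compressed about 2 mm, by force reading), and the lever is on its stop at 93.5° with the knob height unchanged.

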